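# Set up the jeweller's soldering station

### The arm

A 6-joint arm with a two-finger parallel gripper is mounted at the origin on the work surface. World frame = base frame: x ahead of the robot, y to its left, z up, the work surface at z = 0. Lengths are in m, angles in rad, forces in N, time in s.
With the tool pointing down it reaches from about 0.25 to 0.775 m from the base axis. Payload 4 kg.
Tool frame: the origin (TCP) lies at the very end of the fingers, on their centre line; the grasp point (between the pads) lies 19 mm behind it; z points along the fingers, y is the line along which they close (so a half turn about z gives the same grasp; the last joint's range is limited). The gripper opens to 94 mm and grips with 3 to 60 N. Pads are 16 mm wide; open, the fingers measure 119 mm over their backs; the gripper's body (75 mm by 177 mm) begins 78 mm behind the grasp point.
Start: joints at [1.042, 0.087, 1.371, -0, 1.684, -0.103], TCP at [0.227, 0.501, 0.206] pointing down, gripper open.
Joint ranges: [-3.1, 3.1], [-0.76, 2.03], [0.27, 2.55], [-1.08, 4.22], [0.17, 2.65], [-2.57, 2.57]. Speed limits (rad/s): [2.79, 2.79, 3.14, 3.14, 3.14, 3.14].

### API

Orientations are given as [roll, pitch, yaw] about the fixed x, y, z axes, in that order (R = Rz(yaw) Ry(pitch) Rx(roll)).
In Python, from rig import r gives the robot as it stands.
- The arm moves only by the shell command python3 -m jog 'ROWS' [OPENING] [FORCE]. ROWS is JSON, a list of rows, each an object of numbers: "dx", "dy", "dz": the shift along the tool's x, y, z in cm; "yaw": the turn about the tool's z in rad. In form: [{"dx": .., "dy": .., "dz": .., "yaw": ..}, ...]. A call has 1 to 10 rows; each row shifts and turns the commanded pose from where the row before left it, along the tool's axes as they then stand; what a row does not reach is not made up. A row lasts 1/8 s, in which the tool goes at most 62.5 mm and 10.7 degrees, less where a joint would pass 70% of its speed; a pose out of reach is approached as far as the arm can. A call with a gripper value outside its range is refused whole. OPENING is the opening, from 0 (shut) to 1 (fully open), set as the call begins (- or left out, the last holds). The fingers move at their own pace and stop on an object; FORCE is the grip in N (left out, the last holds). Time passes only in rows, so rows that do not move let the fingers close. It gives the time, the measured TCP pose, the force, the opening and the grip force at its end, in the units of the state.
- r.get_state(): the state, without advancing time (a new reading comes with each control period).
- r.snapshot(name): name is "scene" or "top"; returns a dict with "pixels" (480x640x3 uint8, blue, green, red), "intrinsics" (3x3 intrinsics, pixels), "rvec" (rotation vector, rad) and "tvec" (3), from world to camera coordinates, as OpenCV has them. Camera axes: x right, y down, z forward; pixel columns grow to the right and rows downward; lengths in m; the calibration is good to about 2 mm. A picture is of the moment at which its call begins. There is no depth.
- r.finish_job(): hands the job in; it is judged then, once.
The state is a dict: "t": time; "joint_positions": joint angles; "dq": joint speeds; "effort": joint torques, N m; "position": TCP position; "eef_rot": TCP orientation; "wrist_force": force on the tool from outside, world axes, zero at the start; "ft_torque": the same for the moment, N m; "opening": finger opening in m; "finger_force": force on a finger pad.
Only numpy, scipy, OpenCV 4.12 (cv2) and the standard library are available. Lean on these libraries where they do the work, as an engineer would, in place of code of your own. Each camera call takes 0.05 s, during which the arm holds its last target. There are 200 camera calls.

### The job

Set the soldering station up for heating from below: centre the white honeycomb board on the turntable and stand the little tripod upright in the middle of it. The charcoal block goes back flat inside the rim of the oblong steel tray and the square firebrick flat inside the rim of the square steel tray; each block now occupies another's place, and the empty tile is free for parking one meanwhile. Set everything down, never drop it, and leave the flux dish and the amber bottle standing where they are.

Things in the scene. Friction and masses are not known exactly. Their poses are not given: they have to be found in the camera images.
- charcoal_block: Near-black charcoal soldering block, loose, 100 mm (its x) by 62 mm (its y) by 30 mm high, about 110 g. Starts on the turntable at any angle; belongs in the oblong tray. Origin: centre of its underside, z up.
- honeycomb_board: White honeycomb ceramic soldering board with rows of small dark holes, loose, 100 mm (x) by 68 mm (y) by 18 mm thick, about 150 g. Starts in the square tray; belongs on the turntable. Origin: centre of its underside, z up.
- firebrick: Cream square firebrick, loose, 62 by 62 mm by 32 mm high, about 100 g. Starts in the oblong tray; belongs in the square tray. Origin: centre of its underside, z up.
- tripod: Small steel soldering tripod, loose, 50 mm high, about 70 g: a round wire-mesh top in a ring of 54 mm diameter and 6 mm thickness (44 to 50 mm above the feet), on three thin legs whose feet stand on a circle of 44 mm diameter. Stands on the bench top. Pick it up across the ring. Origin: centre of its underside, z up.
- turntable: Soldering turntable, fixed foot with a flat round grey plate of 150 mm diameter that can spin stiffly about the vertical axis; the plate's top is 45 mm above the bench, without a rim. Origin: on the axis at bench height, z up.
- long_tray: Oblong steel tray, fixed, 156 mm (x) by 106 mm (y) outside, 150 by 100 mm inside; its floor is 2 mm above the bench, its rim 5.5 mm above the bench and 3 mm thick. Origin: centre of its underside, z up.
- square_tray: Square steel tray, fixed, 126 by 126 mm outside, 120 by 120 mm inside; its floor is 2 mm above the bench, its rim 5.5 mm above the bench and 3 mm thick. Origin: centre of its underside, z up.
- tile: Empty square terracotta tile, fixed, 108 by 108 mm, flat top 8 mm above the bench: the free spot. Origin: centre of its underside, z up.
- flux_dish: White ceramic flux dish with an off-white borax cone in it, loose, 66 mm diameter, 42 mm high in all, near the tripod. To be left alone. Origin: centre of its underside, z up.
- flux_bottle: Small amber glass flux bottle with a black cap, loose, 36 mm diameter, 60 mm high, near the tripod. To be left alone. Origin: centre of its underside, z up.

How it is judged:
By the outcome, as a careful person would: the job done as asked, in the order asked, and still so for the second after the job is handed in, with the robot touching nothing.
It also fails if it takes over 115 s, if anything falls off the work surface, if the arm or the gripper's body presses on something with over 40 N, if the wrist force passes 120 N, or if a joint passes its speed limit or range.

## Working session

There is one attempt and no reset: what is moved stays moved. The work goes in short steps, Python scripts to look and compute and a shell command to move; the robot and the scene stay as the last step left them, time stands still between calls to the robot, and variables do not carry over. Pictures are saved under pics/ and viewed, at most 14 in all, crops included, and the job is handed in when it is done.

```bash
mkdir -p pics; ls
cat > h.py <<'E'
import numpy as np, cv2
from rig import r
def snap(n,fn=None):
    s=r.snapshot(n)
    if fn: cv2.imwrite('pics/'+fn,s['pixels'])
    return s
def ray(s,uv,z):
    K=np.array(s['intrinsics'],float);R,_=cv2.Rodrigues(np.array(s['rvec'],float));t=np.array(s['tvec'],float).reshape(3)
    uv=np.atleast_2d(np.array(uv,float))
    d=(np.linalg.inv(K)@np.c_[uv,np.ones(len(uv))].T).T@R
    c=-R.T@t
    return (c+d*((z-c[2])/d[:,2])[:,None])[:,:2]
def cam(s):
    R,_=cv2.Rodrigues(np.array(s['rvec'],float));return -R.T@np.array(s['tvec'],float).reshape(3)
def proj(s,p):
    return cv2.projectPoints(np.atleast_2d(np.array(p,float)),np.array(s['rvec'],float),np.array(s['tvec'],float),np.array(s['intrinsics'],float),None)[0].reshape(-1,2)
E
python3 - <<'E'
from h import *
for n in('scene','top'):
    s=snap(n,n+'0.png');print(n,cam(s),np.array(s['intrinsics']).tolist())
st=r.get_state();print({k:st[k] for k in('t','position','eef_rot','opening','wrist_force')})
E
```

```text
pics
scene [ 1.05685238 -0.37181818  0.6892502 ] [[483.8488189961604, 0.0, 310.3692284490579], [0.0, 483.8488189961604, 232.5620802640163], [0.0, 0.0, 1.0]]
top [ 0.37416499 -0.01421467  1.02187334] [[565.272757181206, 0.0, 329.5186724135478], [0.0, 565.272757181206, 237.2223758937146], [0.0, 0.0, 1.0]]
{'t': 0.1, 'position': array([0.22693736, 0.50047238, 0.20442956]), 'eef_rot': array([-3.13961257e+00, -2.13048696e-04,  2.71579945e+00]), 'opening': 0.09370022149268545, 'wrist_force': array([ 0.40732783, -0.49895811,  0.50332074])}
```

View pics/scene0.png

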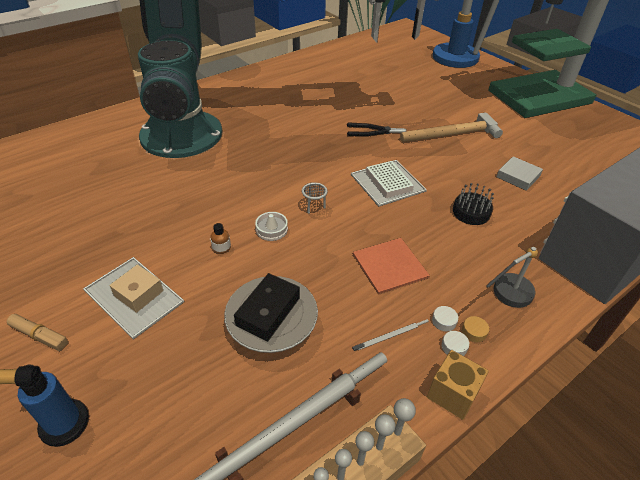

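View pics/top0.png

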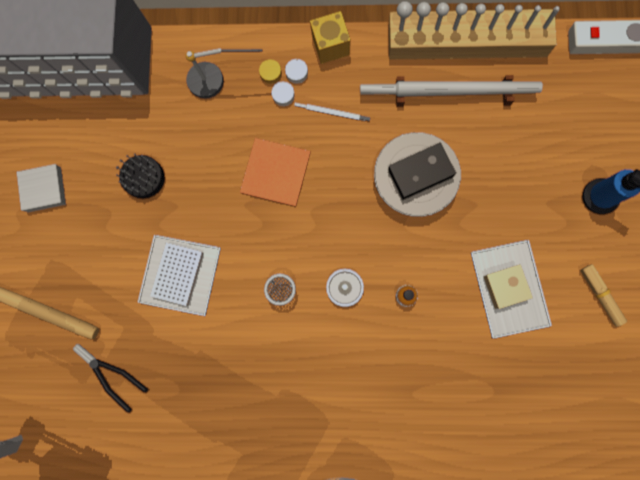

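The scene view shows all the items. In the top view (up is +x, left is +y):

| Item | Pixel |
|---|---|
| Turntable with charcoal | (418,174) |
| Tile | (276,172) |
| Honeycomb in square tray | (178,275) |
| Firebrick in long tray | (510,288) |
| Tripod | (280,290) |
| Dish | (345,287) |
| Bottle | (406,295) |

Next I'll enlarge crops and try the masks.

```bash
cat >> h.py <<'E'
def big(m,lo=30):
    c,_=cv2.findContours(m.astype(np.uint8)*255,cv2.RETR_EXTERNAL,cv2.CHAIN_APPROX_NONE)
    return max(c,key=cv2.contourArea)
def roi(m,x0,y0,x1,y1):
    o=np.zeros(m.shape[:2],bool);o[y0:y1,x0:x1]=m[y0:y1,x0:x1];return o
def rect(s,c,z):
    w=ray(s,c.reshape(-1,2),z).astype(np.float32)*1000
    (cx,cy),(a,b),ang=cv2.minAreaRect(w)
    if a<b: a,b,ang=b,a,ang+90
    return np.round([cx,cy,a,b,(ang+90)%180-90],1)  # mm, long-axis angle in world deg
E
python3 - <<'E'
from h import *
s=snap('top');p=s['pixels'];hsv=cv2.cvtColor(p,cv2.COLOR_BGR2HSV)
H,S,V=[hsv[...,i].astype(int) for i in range(3)]
cs=[(370,125,470,225),(130,227,230,327),(462,237,562,337),(250,250,350,350),(230,120,330,220),(340,240,440,340)]
M=np.vstack([np.hstack([cv2.resize(p[b:d,a:c],(260,260),interpolation=cv2.INTER_CUBIC) for a,b,c,d in cs[i:i+3]]) for i in(0,3)])
cv2.imwrite('pics/m.png',M)
print('charcoal V row', V[171,375:460:3]); print('col',V[140:215:3,425])
print('charcoal',rect(s,big(roi(V<70,380,130,462,215)),.075))
tt=big(roi((S<80)&(V>60)|(V<70),365,125,470,225))
print('plate',rect(s,tt,.045))
print('tile',rect(s,big(roi((H<10)&(S>130)&(V>120),232,130,320,215)),.008))
fb=big(roi((S>60)&(S<150)&(V>150)&(H>15),475,255,545,320));print('fb',rect(s,fb,.034))
print('ltray',rect(s,big(roi((S<60)|((H>17)&(S<150)),462,232,562,345)),.0055))
print('stray',rect(s,big(roi(S<70,130,227,225,327)),.0055))
print('hc',rect(s,big(roi((S<40)&(V>215),145,235,215,315)),.020))
print('stray pix',hsv[275,140:222:4].tolist())
print('fb pix',hsv[287,480:550:4].tolist())
E
```

```text
charcoal V row [157 181 181 181 155  10  78  78  78  76  75  76  74  74  75  73  71  72
  72  71  71  70  68  69  68  67  67 151 170]
col [175 175 165  94  71  71  72  72  72  73  72  72  71  73  74  73  21 100
 136 177 174 176 176 177 176]
charcoal [ 629.7 -138.8  101.9   63.5  -65.6]
plate [ 634.2 -135.6  151.6  149.3   89.4]Traceback (most recent call last):
  File "<stdin>", line 11, in <module>
  File "h.py", line 19, in big
    return max(c,key=cv2.contourArea)
ValueError: max() iterable argument is empty
```

View pics/m.png

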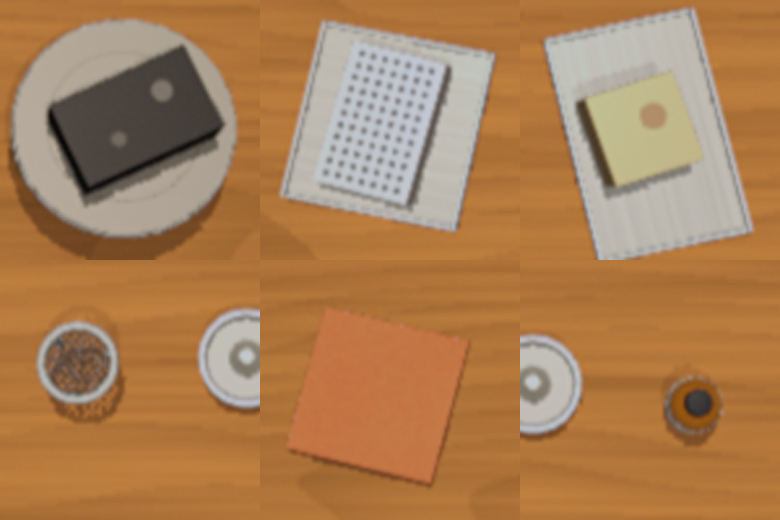

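The crops separate the top faces cleanly: charcoal top about (420,170), honeycomb about (178,275), firebrick about (510,287), tripod ring about (280,290). I'll tune the masks.

Run:
```python
from h import *
s=snap('top');p=s['pixels'];hsv=cv2.cvtColor(p,cv2.COLOR_BGR2HSV)
H,S,V=[hsv[...,i].astype(int) for i in range(3)]
def do(n,m,box,z):
    try: print(n,rect(s,big(roi(m,*box)),z))
    except ValueError: print(n,'none')
lab=cv2.cvtColor(p,cv2.COLOR_BGR2LAB).astype(int)
print([ (n,hsv[v,u].tolist(),lab[v,u].tolist()) for n,u,v in [('tile',276,172),('wood',320,220),('wood2',200,350),('fb',503,290),('tray',490,265),('hcw',170,250),('stray',205,300),('stray2',150,290)]])
do('charcoal',(V>45)&(V<100)&(S<90),(382,132,460,205),.075)
dt=np.abs(lab-lab[172,276]).max(2);do('tile',dt<16,(232,130,320,215),.008)
df=np.abs(lab[...,1:]-lab[290,503,1:]).max(2);do('fb',(df<12)&(V>150),(475,255,545,320),.034)
do('ltray',(S<75)|(df<14),(462,232,562,345),.0055)
do('stray',(S<75),(130,227,225,327),.0055)
db=np.abs(lab-lab[250,170]).max(2)
m=cv2.morphologyEx(roi((lab[...,2]<127),145,235,212,312).astype(np.uint8),cv2.MORPH_CLOSE,np.ones((5,5)));do('hc',m>0,(0,0,640,480),.020)
do('tripod',(S<70)&(V>110),(255,265,305,315),.050)
do('dish',(S<70),(320,262,370,312),.02)
```

```text
[('tile', [12, 165, 195], [146, 154, 167]), ('wood', [15, 176, 170], [133, 145, 169]), ('wood2', [15, 175, 162], [126, 146, 167]), ('fb', [26, 67, 193], [192, 123, 152]), ('tray', [22, 15, 192], [196, 128, 132]), ('hcw', [108, 15, 205], [203, 128, 124]), ('stray', [21, 18, 188], [191, 128, 133]), ('stray2', [18, 18, 189], [191, 128, 133])]
charcoal [ 628.5 -139.5  104.3   69.9  -65.3]
tile [650.2 121.7 165.1 160.6  89.7]
fb [ 436.4 -291.9   62.4   61.7   17.5]
ltray [ 434.3 -301.   157.4  107.7   11.9]
stray [459.4 294.2 127.6 127.3  78.9]
hc [459.8 295.4  98.7  67.5 -14.5]
tripod [430.5 105.7  52.   51.5 -90. ]
dish [434.8  -6.8  65.   64.9 -45.3]
```

Every measured size matches the stated one except the tile, so I'll take its corners from the crop. Order of work:
1. Firebrick to the tile.
2. Charcoal to the long tray.
3. Board to the turntable.
4. Tripod onto the board.
5. Firebrick to the square tray.

```bash
cat >> h.py <<'E'
def go(x,y,z,ang=None):
    """mm, grip-line angle deg -> yaw (tool) and tool-frame shift in cm after that yaw"""
    st=r.get_state();p=np.array(st['position'])*1000;yw=np.degrees(st['eef_rot'][2]);g=yw-90
    d=0 if ang is None else (ang-g+90)%180-90
    a=np.radians(yw+d);v=np.array([x,y])-p[:2];j=np.degrees(np.array(st['joint_positions']))
    print('at',p.round(1),'grip ang',round(g,1),'t',round(st['t'],1),'j1,j6',j[[0,5]].round(),
     '| yaw %.3f rad then dx %.2f dy %.2f dz %.2f cm'%(-np.radians(d),(v@[np.cos(a),np.sin(a)])/10,(v@[np.sin(a),-np.cos(a)])/10,(p[2]-z)/10),'dist %.1f'%(np.hypot(*v)/10), 'op %.1f F %.1f'%(st['opening']*1000,st['finger_force']),'wf',np.round(st['wrist_force'],1))
E
python3 - <<'E'
from h import *
s=snap('top');c=ray(s,[(256.2,138.5),(310,151.5),(296.2,206.5),(240.8,193.1)],.008)*1000
print('tile',c.mean(0),[np.hypot(*(c[i]-c[i-1])).round(1) for i in range(4)])
go(436.4,-291.9,120,17.5)
E
```

```text
tile [648.69947597 120.05455082] [np.float64(107.7), np.float64(104.4), np.float64(107.0), np.float64(106.0)]
at [227.1 500.7 204.9] grip ang 65.6 t 0.2 j1,j6 [60. -6.] | yaw 0.840 rad then dx -81.89 dy -3.87 dz 8.49 cm dist 82.0 op 93.9 F 0.0 wf [ 0.4 -0.8 -0.7]
```

```bash
python3 -m jog '[{"yaw":0.168},{"yaw":0.168},{"yaw":0.168},{"yaw":0.168},{"yaw":0.168},{"dx":-5.5},{"dx":-5.5},{"dx":-5.5},{"dx":-5.5},{"dx":-5.5}]' 1 25
python3 -m jog '[{"dx":-5.5},{"dx":-5.5},{"dx":-5.5},{"dx":-5.5},{"dx":-5.5},{"dx":-5.5},{"dx":-5.5},{"dx":-5.5},{"dx":-5.5},{"dx":-4.9,"dy":-3.8,"dz":2}]'
python3 -c "
from h import *
go(436.4,-291.9,11.5,17.5)"
```

```text
at [227.1 500.7 204.9] grip ang 65.6 t 0.2 j1,j6 [60. -6.] | yaw 0.840 rad then dx -81.89 dy -3.87 dz 19.34 cm dist 82.0 op 93.9 F 0.0 wf [ 0.4 -0.8 -0.7]invalid input at $[0]: expected keys dx, dy, dz, yaw
invalid input at $[0]: expected keys dx, dy, dz, yaw
```

```bash
python3 -m jog '[{"dx":0,"dy":0,"dz":0,"yaw":0.168},{"dx":0,"dy":0,"dz":0,"yaw":0.168},{"dx":0,"dy":0,"dz":0,"yaw":0.168},{"dx":0,"dy":0,"dz":0,"yaw":0.168},{"dx":0,"dy":0,"dz":0,"yaw":0.168},{"dx":-5.5,"dy":0,"dz":0,"yaw":0},{"dx":-5.5,"dy":0,"dz":0,"yaw":0},{"dx":-5.5,"dy":0,"dz":0,"yaw":0},{"dx":-5.5,"dy":0,"dz":0,"yaw":0},{"dx":-5.5,"dy":0,"dz":0,"yaw":0}]' 1 25
python3 -m jog '[{"dx":-5.5,"dy":0,"dz":0,"yaw":0},{"dx":-5.5,"dy":0,"dz":0,"yaw":0},{"dx":-5.5,"dy":0,"dz":0,"yaw":0},{"dx":-5.5,"dy":0,"dz":0,"yaw":0},{"dx":-5.5,"dy":0,"dz":0,"yaw":0},{"dx":-5.5,"dy":0,"dz":0,"yaw":0},{"dx":-5.5,"dy":0,"dz":0,"yaw":0},{"dx":-5.5,"dy":0,"dz":0,"yaw":0},{"dx":-5.5,"dy":0,"dz":0,"yaw":0},{"dx":-4.9,"dy":-3.8,"dz":2,"yaw":0}]'
python3 -c "
from h import *
go(436.4,-291.9,11.5,17.5)"
```

```text
t: 1.5
position: [0.3099, 0.237, 0.2055]
eef_rot: [3.141, 0.0, 1.876]
wrist_force: [0.7, -0.7, 0.2]
opening: 0.094
finger_force: 0.0
t: 2.75
position: [0.4395, -0.2917, 0.187]
eef_rot: [3.139, 0.003, 1.878]
wrist_force: [-0.2, -0.6, 0.3]
opening: 0.0935
finger_force: 0.0
at [ 439.5 -291.7  187. ] grip ang 17.6 t 2.8 j1,j6 [-40. -57.] | yaw 0.001 rad then dx 0.07 dy -0.30 dz 17.55 cm dist 0.3 op 93.5 F 0.0 wf [-0.2 -0.6  0.3]
```

```bash
python3 -m jog '[{"dx":0,"dy":-0.2,"dz":5,"yaw":0},{"dx":0,"dy":0,"dz":5,"yaw":0},{"dx":0,"dy":0,"dz":4,"yaw":0},{"dx":0,"dy":0,"dz":2,"yaw":0},{"dx":0,"dy":0,"dz":0,"yaw":0}]'
python3 -c "
from h import *
go(436.4,-291.9,11.5,17.5)"
```

```text
t: 3.38
position: [0.4344, -0.2888, 0.0241]
eef_rot: [-3.139, -0.004, 1.876]
wrist_force: [0.4, -0.8, 0.9]
opening: 0.0938
finger_force: 0.0
at [ 434.4 -288.8   24.1] grip ang 17.5 t 3.4 j1,j6 [-40. -57.] | yaw -0.001 rad then dx -0.36 dy 0.10 dz 1.26 cm dist 0.4 op 93.8 F 0.0 wf [ 0.4 -0.8  0.9]
```

```bash
python3 -m jog '[{"dx":-0.3,"dy":0,"dz":1.2,"yaw":0},{"dx":0,"dy":0,"dz":0,"yaw":0}]'
python3 -m jog '[{"dx":0,"dy":0,"dz":0,"yaw":0},{"dx":0,"dy":0,"dz":0,"yaw":0},{"dx":0,"dy":0,"dz":0,"yaw":0},{"dx":0,"dy":0,"dz":0,"yaw":0},{"dx":0,"dy":0,"dz":0,"yaw":0},{"dx":0,"dy":0,"dz":0,"yaw":0}]' 0 25
python3 -c "
from h import *
go(648.7,120,21.5,-13.6)"
```

```text
t: 3.62
position: [0.4369, -0.293, 0.0143]
eef_rot: [3.141, 0.0, 1.876]
wrist_force: [-0.4, 0.1, -0.2]
opening: 0.0941
finger_force: 0.0
t: 4.38
position: [0.4369, -0.2929, 0.0146]
eef_rot: [3.141, 0.0, 1.876]
wrist_force: [0.4, 1.0, 2.1]
opening: 0.0619
finger_force: 25.0
at [ 436.9 -292.9   14.6] grip ang 17.5 t 4.4 j1,j6 [-40. -57.] | yaw 0.542 rad then dx 45.11 dy 10.88 dz -0.69 cm dist 46.4 op 61.9 F 25.0 wf [0.4 1.  2.1]
```

```bash
python3 -m jog '[{"dx":0,"dy":0,"dz":-3,"yaw":0},{"dx":0,"dy":0,"dz":-5,"yaw":0.18},{"dx":0,"dy":0,"dz":-5,"yaw":0.18},{"dx":0,"dy":0,"dz":-1,"yaw":0.18},{"dx":3,"dy":0.7,"dz":0,"yaw":0},{"dx":5,"dy":1.2,"dz":0,"yaw":0},{"dx":5,"dy":1.2,"dz":0,"yaw":0},{"dx":5,"dy":1.2,"dz":0,"yaw":0},{"dx":5,"dy":1.2,"dz":0,"yaw":0},{"dx":5,"dy":1.2,"dz":0,"yaw":0}]'
python3 -m jog '[{"dx":5,"dy":1.2,"dz":0,"yaw":0},{"dx":5,"dy":1.2,"dz":0,"yaw":0},{"dx":4,"dy":1,"dz":0,"yaw":0},{"dx":2,"dy":0.4,"dz":3,"yaw":0},{"dx":0,"dy":0,"dz":5,"yaw":0},{"dx":0,"dy":0,"dz":0,"yaw":0}]'
python3 -c "
from h import *
go(648.7,120,21,-13.6)"
```

```text
t: 5.62
position: [0.5674, -0.0345, 0.1536]
eef_rot: [-3.141, 0.0, 1.336]
wrist_force: [0.6, 0.2, -0.8]
opening: 0.0618
finger_force: 25.0
t: 6.38
position: [0.6369, 0.1106, 0.0676]
eef_rot: [-3.129, 0.004, 1.336]
wrist_force: [-0.8, -0.7, -1.6]
opening: 0.0617
finger_force: 25.0
at [636.9 110.6  67.6] grip ang -13.4 t 6.4 j1,j6 [ 5. 18.] | yaw 0.003 rad then dx 1.19 dy 0.93 dz 4.66 cm dist 1.5 op 61.7 F 25.0 wf [-0.8 -0.7 -1.6]
```

```bash
python3 -m jog '[{"dx":1,"dy":0.5,"dz":1.5,"yaw":0},{"dx":0,"dy":0,"dz":1.5,"yaw":0},{"dx":0,"dy":0,"dz":0,"yaw":0},{"dx":0,"dy":0,"dz":0,"yaw":0}]'
python3 -c "
from h import *
go(648.7,120,20.6,-13.6)"
```

```text
t: 6.88
position: [0.6489, 0.1191, 0.0451]
eef_rot: [3.14, -0.0, 1.336]
wrist_force: [0.0, -1.4, 0.1]
opening: 0.0616
finger_force: 25.0
at [648.9 119.1  45.1] grip ang -13.5 t 6.9 j1,j6 [ 5. 19.] | yaw 0.002 rad then dx 0.09 dy -0.04 dz 2.45 cm dist 0.1 op 61.6 F 25.0 wf [ 0.  -1.4  0.1]
```

```bash
python3 -m jog '[{"dx":0,"dy":0,"dz":1,"yaw":0},{"dx":0,"dy":0,"dz":0.9,"yaw":0},{"dx":0,"dy":0,"dz":0.3,"yaw":0},{"dx":0,"dy":0,"dz":0.2,"yaw":0},{"dx":0,"dy":0,"dz":0,"yaw":0},{"dx":0,"dy":0,"dz":0,"yaw":0}]'
python3 -c "
from h import *
go(648.7,120,20.6,-13.6)"
```

```text
t: 7.62
position: [0.6487, 0.1193, 0.0206]
eef_rot: [3.141, -0.0, 1.336]
wrist_force: [-0.2, 0.1, 0.3]
opening: 0.0616
finger_force: 25.0
at [648.7 119.3  20.6] grip ang -13.5 t 7.6 j1,j6 [ 5. 19.] | yaw 0.002 rad then dx 0.07 dy -0.02 dz -0.00 cm dist 0.1 op 61.6 F 25.0 wf [-0.2  0.1  0.3]
```

```bash
python3 -m jog '[{"dx":0,"dy":0,"dz":0.1,"yaw":0},{"dx":0,"dy":0,"dz":0,"yaw":0},{"dx":0,"dy":0,"dz":0,"yaw":0}]'; python3 -m jog '[{"dx":0,"dy":0,"dz":0.05,"yaw":0},{"dx":0,"dy":0,"dz":0,"yaw":0},{"dx":0,"dy":0,"dz":0,"yaw":0}]'
```

```text
t: 8.0
position: [0.6488, 0.1193, 0.0206]
eef_rot: [3.141, -0.0, 1.336]
wrist_force: [-3.2, -0.3, 5.3]
opening: 0.0616
finger_force: 25.0
t: 8.38
position: [0.6487, 0.1193, 0.0206]
eef_rot: [3.141, -0.0, 1.336]
wrist_force: [-3.1, 0.0, 7.4]
opening: 0.0618
finger_force: 25.0
```

```bash
python3 -m jog '[{"dx":0,"dy":0,"dz":0,"yaw":0},{"dx":0,"dy":0,"dz":0,"yaw":0},{"dx":0,"dy":0,"dz":0,"yaw":0},{"dx":0,"dy":0,"dz":-2,"yaw":0},{"dx":0,"dy":0,"dz":-4,"yaw":0},{"dx":0,"dy":0,"dz":-5,"yaw":0},{"dx":0,"dy":0,"dz":-2,"yaw":0}]' 1 25
python3 -c "
from h import *
go(629.6,-138.9,56,24.6)"
```

```text
t: 9.25
position: [0.6506, 0.1195, 0.1547]
eef_rot: [3.133, -0.003, 1.336]
wrist_force: [-0.0, 1.3, -1.2]
opening: 0.094
finger_force: 0.0
at [650.6 119.5 154.7] grip ang -13.5 t 9.2 j1,j6 [ 5. 19.] | yaw -0.664 rad then dx -22.62 dy -12.67 dz 9.87 cm dist 25.9 op 94.0 F 0.0 wf [-0.   1.3 -1.2]
```

```bash
python3 -m jog '[{"dx":0,"dy":0,"dz":0,"yaw":-0.166},{"dx":0,"dy":0,"dz":0,"yaw":-0.166},{"dx":0,"dy":0,"dz":0,"yaw":-0.166},{"dx":0,"dy":0,"dz":0,"yaw":-0.166},{"dx":-5,"dy":-2.8,"dz":0,"yaw":0},{"dx":-5,"dy":-2.8,"dz":0,"yaw":0},{"dx":-5,"dy":-2.8,"dz":0,"yaw":0},{"dx":-5,"dy":-2.8,"dz":0,"yaw":0},{"dx":-2.6,"dy":-1.5,"dz":0,"yaw":0},{"dx":0,"dy":0,"dz":4,"yaw":0}]'
python3 -m jog '[{"dx":0,"dy":0,"dz":0,"yaw":0},{"dx":0,"dy":0,"dz":0,"yaw":0}]'
python3 -c "
from h import *
go(629.6,-138.9,56,24.6)
snap('top','c1.png')"
```

```text
t: 10.5
position: [0.6291, -0.143, 0.1122]
eef_rot: [3.136, 0.006, 1.996]
wrist_force: [0.7, 0.2, -0.1]
opening: 0.0936
finger_force: 0.0
t: 10.75
position: [0.6272, -0.1387, 0.1093]
eef_rot: [3.141, -0.0, 2.0]
wrist_force: [0.2, 1.0, 0.5]
opening: 0.0933
finger_force: 0.0
at [ 627.2 -138.7  109.3] grip ang 24.6 t 10.8 j1,j6 [-18. -42.] | yaw 0.000 rad then dx -0.11 dy 0.21 dz 5.33 cm dist 0.2 op 93.3 F 0.0 wf [0.2 1.  0.5]
```

View pics/c1.png

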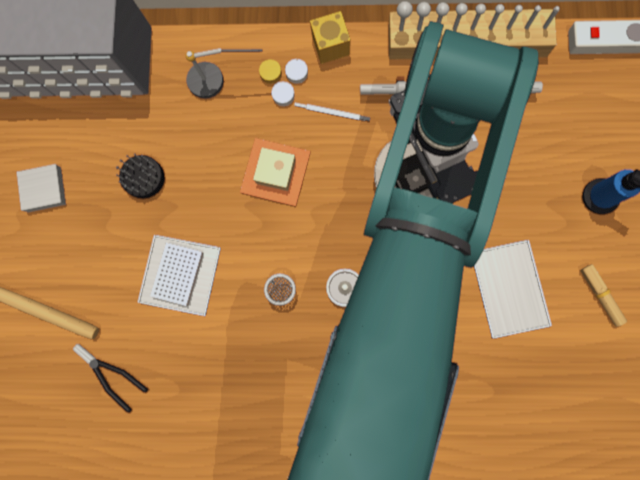

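The firebrick lies flat and centred on the tile at (275,168). The gripper is over the charcoal, so I'm descending.

```bash
python3 -m jog '[{"dx":-0.1,"dy":0.2,"dz":2,"yaw":0},{"dx":0,"dy":0,"dz":2,"yaw":0},{"dx":0,"dy":0,"dz":1.2,"yaw":0},{"dx":0,"dy":0,"dz":0,"yaw":0},{"dx":0,"dy":0,"dz":0,"yaw":0}]'
python3 -m jog '[{"dx":0,"dy":0,"dz":0,"yaw":0},{"dx":0,"dy":0,"dz":0,"yaw":0},{"dx":0,"dy":0,"dz":0,"yaw":0},{"dx":0,"dy":0,"dz":0,"yaw":0},{"dx":0,"dy":0,"dz":0,"yaw":0},{"dx":0,"dy":0,"dz":0,"yaw":0}]' 0 25
python3 -c "
from h import *
go(434.3,-301,56,101.9)"
```

```text
t: 11.42
position: [0.6295, -0.1393, 0.0571]
eef_rot: [3.141, 0.0, 2.0]
wrist_force: [0.3, 0.1, -0.6]
opening: 0.0941
finger_force: 0.0
t: 12.18
position: [0.6298, -0.1392, 0.0573]
eef_rot: [3.14, 0.001, 2.0]
wrist_force: [1.5, 0.3, 1.5]
opening: 0.0617
finger_force: 25.0
at [ 629.8 -139.2   57.3] grip ang 24.6 t 12.2 j1,j6 [-18. -42.] | yaw -1.349 rad then dx 22.46 dy -11.81 dz 0.13 cm dist 25.4 op 61.7 F 25.0 wf [1.5 0.3 1.5]
```

```bash
python3 -m jog '[{"dx":0,"dy":0,"dz":-2,"yaw":0},{"dx":0,"dy":0,"dz":-3,"yaw":-0.169},{"dx":0,"dy":0,"dz":0,"yaw":-0.169},{"dx":0,"dy":0,"dz":0,"yaw":-0.169},{"dx":0,"dy":0,"dz":0,"yaw":-0.169},{"dx":0,"dy":0,"dz":0,"yaw":-0.169},{"dx":0,"dy":0,"dz":0,"yaw":-0.169},{"dx":0,"dy":0,"dz":0,"yaw":-0.169},{"dx":0,"dy":0,"dz":0,"yaw":-0.166},{"dx":3.5,"dy":-2,"dz":0,"yaw":0}]'
python3 -m jog '[{"dx":5,"dy":-2.6,"dz":0,"yaw":0},{"dx":5,"dy":-2.6,"dz":0,"yaw":0},{"dx":5,"dy":-2.6,"dz":0,"yaw":0},{"dx":4,"dy":-2,"dz":0,"yaw":0},{"dx":0,"dy":0,"dz":3,"yaw":0},{"dx":0,"dy":0,"dz":2,"yaw":0},{"dx":0,"dy":0,"dz":0,"yaw":0},{"dx":0,"dy":0,"dz":0,"yaw":0}]'
python3 -c "
from h import *
go(434.3,-301,14.5,101.9)"
```

```text
t: 13.42
position: [0.5998, -0.165, 0.1073]
eef_rot: [3.141, 0.0, -2.93]
wrist_force: [-0.3, -0.9, -1.7]
opening: 0.0616
finger_force: 25.0
t: 14.42
position: [0.4339, -0.3014, 0.0581]
eef_rot: [-3.14, 0.001, -2.934]
wrist_force: [0.4, -0.6, -0.7]
opening: 0.0618
finger_force: 25.0
at [ 433.9 -301.4   58.1] grip ang -258.1 t 14.4 j1,j6 [ -41. -143.] | yaw -0.000 rad then dx -0.05 dy 0.03 dz 4.36 cm dist 0.1 op 61.8 F 25.0 wf [ 0.4 -0.6 -0.7]
```

Right over the tray centre, so I'm lowering.

```bash
python3 -m jog '[{"dx":0,"dy":0,"dz":1.5,"yaw":0},{"dx":0,"dy":0,"dz":1.5,"yaw":0},{"dx":0,"dy":0,"dz":0.8,"yaw":0},{"dx":0,"dy":0,"dz":0.3,"yaw":0},{"dx":0,"dy":0,"dz":0.2,"yaw":0},{"dx":0,"dy":0,"dz":0.1,"yaw":0},{"dx":0,"dy":0,"dz":0,"yaw":0},{"dx":0,"dy":0,"dz":0,"yaw":0}]'
python3 -m jog '[{"dx":0,"dy":0,"dz":0.05,"yaw":0},{"dx":0,"dy":0,"dz":0,"yaw":0},{"dx":0,"dy":0,"dz":0,"yaw":0}]'
```

```text
t: 15.42
position: [0.4336, -0.3011, 0.0143]
eef_rot: [-3.141, 0.001, -2.934]
wrist_force: [-2.3, 2.0, 5.8]
opening: 0.0616
finger_force: 25.0
t: 15.8
position: [0.4336, -0.301, 0.0142]
eef_rot: [-3.141, 0.001, -2.934]
wrist_force: [-3.2, 2.7, 8.6]
opening: 0.0619
finger_force: 25.0
```

```bash
python3 -m jog '[{"dx":0,"dy":0,"dz":0,"yaw":0},{"dx":0,"dy":0,"dz":0,"yaw":0},{"dx":0,"dy":0,"dz":0,"yaw":0},{"dx":0,"dy":0,"dz":-2,"yaw":0},{"dx":0,"dy":0,"dz":-5,"yaw":0},{"dx":0,"dy":0,"dz":-5,"yaw":0},{"dx":0,"dy":0,"dz":-3,"yaw":0}]' 1 25
python3 -c "
from h import *
go(459.8,295.4,5,75.5)"
```

```text
t: 16.68
position: [0.4342, -0.3017, 0.1653]
eef_rot: [-3.138, 0.003, -2.934]
wrist_force: [0.1, -0.2, -0.0]
opening: 0.0939
finger_force: 0.0
at [ 434.2 -301.7  165.3] grip ang -258.1 t 16.7 j1,j6 [ -41. -143.] | yaw 0.460 rad then dx 12.47 dy 58.45 dz 16.03 cm dist 59.8 op 93.9 F 0.0 wf [ 0.1 -0.2 -0. ]
```

```bash
python3 -m jog '[{"dx":0,"dy":0,"dz":0,"yaw":0.153},{"dx":0,"dy":0,"dz":0,"yaw":0.153},{"dx":0,"dy":0,"dz":0,"yaw":0.154},{"dx":1.1,"dy":5,"dz":0,"yaw":0},{"dx":1.1,"dy":5,"dz":0,"yaw":0},{"dx":1.1,"dy":5,"dz":0,"yaw":0},{"dx":1.1,"dy":5,"dz":0,"yaw":0},{"dx":1.1,"dy":5,"dz":0,"yaw":0},{"dx":1.1,"dy":5,"dz":0,"yaw":0},{"dx":1.1,"dy":5,"dz":0,"yaw":0}]' 0.86
python3 -m jog '[{"dx":1.1,"dy":5,"dz":0,"yaw":0},{"dx":1.1,"dy":5,"dz":0,"yaw":0},{"dx":1.1,"dy":5,"dz":0,"yaw":0},{"dx":1.1,"dy":5,"dz":0,"yaw":0},{"dx":0.4,"dy":3.4,"dz":5,"yaw":0},{"dx":0,"dy":0,"dz":5,"yaw":0},{"dx":0,"dy":0,"dz":0,"yaw":0},{"dx":0,"dy":0,"dz":0,"yaw":0}]'
python3 -c "
from h import *
go(459.8,295.4,5,75.5)
s=snap('top','c2.png');p=s['pixels'];lab=cv2.cvtColor(p,cv2.COLOR_BGR2LAB).astype(int);hsv=cv2.cvtColor(p,cv2.COLOR_BGR2HSV)
print('charcoal',rect(s,big(roi(hsv[...,2]<85,478,245,545,335)),.032))
"
```

```text
t: 17.92
position: [0.4463, 0.0588, 0.1623]
eef_rot: [3.141, 0.001, 2.889]
wrist_force: [0.6, 0.3, 0.2]
opening: 0.0808
finger_force: 0.0
t: 18.92
position: [0.4595, 0.296, 0.0641]
eef_rot: [3.14, 0.002, 2.888]
wrist_force: [0.8, -0.1, 1.0]
opening: 0.081
finger_force: 0.0
at [459.5 296.   64.1] grip ang 75.5 t 18.9 j1,j6 [ 27. -49.] | yaw -0.000 rad then dx -0.05 dy -0.05 dz 5.91 cm dist 0.1 op 81.0 F 0.0 wf [ 0.8 -0.1  1. ]
charcoal [ 435.3 -297.2   97.1   66.7   12.1]
```

View pics/c2.png

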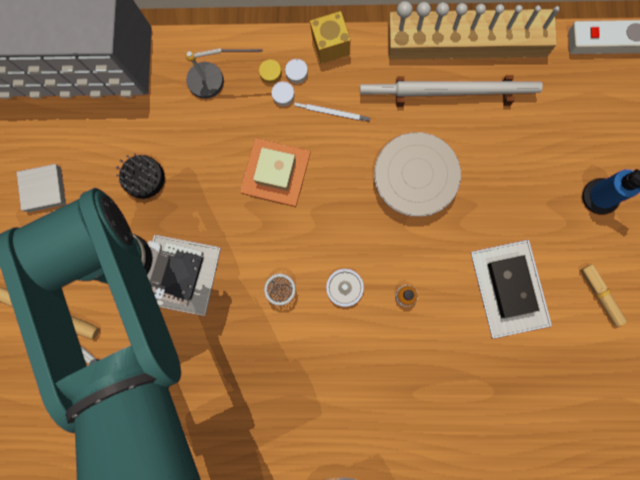

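The charcoal lies centred in the long tray at (513,287), and the gripper is over the board. I'm descending.

```bash
python3 -m jog '[{"dx":0,"dy":0,"dz":2,"yaw":0},{"dx":0,"dy":0,"dz":2,"yaw":0},{"dx":0,"dy":0,"dz":1.2,"yaw":0},{"dx":0,"dy":0,"dz":0.6,"yaw":0},{"dx":0,"dy":0,"dz":0,"yaw":0},{"dx":0,"dy":0,"dz":0,"yaw":0}]'
python3 -m jog '[{"dx":0,"dy":0,"dz":0,"yaw":0},{"dx":0,"dy":0,"dz":0,"yaw":0},{"dx":0,"dy":0,"dz":0,"yaw":0},{"dx":0,"dy":0,"dz":0,"yaw":0},{"dx":0,"dy":0,"dz":0,"yaw":0}]' 0 30
python3 -c "
from h import *
go(634.2,-135.6,50,75.5)"
```

```text
t: 19.73
position: [0.4591, 0.296, 0.0053]
eef_rot: [3.14, 0.001, 2.889]
wrist_force: [0.4, 0.3, 0.1]
opening: 0.0808
finger_force: 0.0
t: 20.35
position: [0.4588, 0.2961, 0.0048]
eef_rot: [3.141, 0.001, 2.889]
wrist_force: [0.1, 1.6, 2.6]
opening: 0.0676
finger_force: 30.0
at [458.8 296.1   4.8] grip ang 75.5 t 20.4 j1,j6 [ 27. -49.] | yaw 0.000 rad then dx -27.79 dy -37.40 dz -4.52 cm dist 46.6 op 67.6 F 30.0 wf [0.1 1.6 2.6]
```

```bash
python3 -m jog '[{"dx":0,"dy":0,"dz":-1,"yaw":0},{"dx":0,"dy":0,"dz":-3,"yaw":0},{"dx":0,"dy":0,"dz":-5,"yaw":0},{"dx":-1,"dy":-1.4,"dz":-3,"yaw":0},{"dx":-3,"dy":-4,"dz":0,"yaw":0},{"dx":-3,"dy":-4,"dz":0,"yaw":0},{"dx":-3,"dy":-4,"dz":0,"yaw":0},{"dx":-3,"dy":-4,"dz":0,"yaw":0},{"dx":-3,"dy":-4,"dz":0,"yaw":0},{"dx":-3,"dy":-4,"dz":0,"yaw":0}]'
python3 -m jog '[{"dx":-3,"dy":-4,"dz":0,"yaw":0},{"dx":-3,"dy":-4,"dz":0,"yaw":0},{"dx":-2,"dy":-3,"dz":0,"yaw":0},{"dx":-0.7,"dy":-1,"dz":1,"yaw":0},{"dx":0,"dy":0,"dz":2,"yaw":0},{"dx":0,"dy":0,"dz":0,"yaw":0},{"dx":0,"dy":0,"dz":0,"yaw":0}]'
python3 -c "
from h import *
go(633.1,-135.3,48,75.5)"
```

```text
t: 21.6
position: [0.5786, 0.0006, 0.1239]
eef_rot: [-3.141, -0.001, 2.889]
wrist_force: [0.7, -0.1, -1.2]
opening: 0.0675
finger_force: 30.0
t: 22.48
position: [0.6326, -0.134, 0.0939]
eef_rot: [3.141, -0.001, 2.891]
wrist_force: [-0.2, -0.0, -1.7]
opening: 0.068
finger_force: 30.0
at [ 632.6 -134.    93.9] grip ang 75.6 t 22.5 j1,j6 [-17. -93.] | yaw 0.002 rad then dx -0.08 dy -0.11 dz 4.59 cm dist 0.1 op 68.0 F 30.0 wf [-0.2 -0.  -1.7]
```

```bash
python3 -m jog '[{"dx":-0.1,"dy":-0.1,"dz":1.5,"yaw":0},{"dx":0,"dy":0,"dz":1.5,"yaw":0},{"dx":0,"dy":0,"dz":1,"yaw":0},{"dx":0,"dy":0,"dz":0.3,"yaw":0},{"dx":0,"dy":0,"dz":0.2,"yaw":0},{"dx":0,"dy":0,"dz":0,"yaw":0},{"dx":0,"dy":0,"dz":0,"yaw":0}]'
python3 -m jog '[{"dx":0,"dy":0,"dz":0.1,"yaw":0},{"dx":0,"dy":0,"dz":0,"yaw":0},{"dx":0,"dy":0,"dz":0,"yaw":0}]'
python3 -c "
from h import *
go(633.1,-135.3,48,75.5)"
```

```text
t: 23.35
position: [0.6342, -0.137, 0.0499]
eef_rot: [3.142, 0.001, 2.889]
wrist_force: [0.4, 0.0, -1.9]
opening: 0.0677
finger_force: 30.0
t: 23.72
position: [0.6338, -0.1369, 0.0483]
eef_rot: [3.141, 0.0, 2.889]
wrist_force: [-0.3, 0.0, -2.4]
opening: 0.0676
finger_force: 30.0
at [ 633.8 -136.9   48.3] grip ang 75.5 t 23.7 j1,j6 [-17. -93.] | yaw 0.000 rad then dx 0.10 dy 0.13 dz 0.03 cm dist 0.2 op 67.6 F 30.0 wf [-0.3  0.  -2.4]
```

```bash
python3 -m jog '[{"dx":0.1,"dy":0.13,"dz":0,"yaw":0},{"dx":0,"dy":0,"dz":0.07,"yaw":0},{"dx":0,"dy":0,"dz":0,"yaw":0},{"dx":0,"dy":0,"dz":0,"yaw":0}]'
python3 -m jog '[{"dx":0,"dy":0,"dz":0.05,"yaw":0},{"dx":0,"dy":0,"dz":0,"yaw":0},{"dx":0,"dy":0,"dz":0,"yaw":0}]'
python3 -c "
from h import *
go(633.1,-135.3,48,75.5)"
```

```text
t: 24.22
position: [0.6332, -0.1352, 0.0479]
eef_rot: [3.141, 0.0, 2.889]
wrist_force: [-0.3, 1.2, 0.5]
opening: 0.068
finger_force: 30.0
t: 24.6
position: [0.6333, -0.1352, 0.0478]
eef_rot: [3.141, 0.001, 2.889]
wrist_force: [-2.3, 1.8, 5.4]
opening: 0.0678
finger_force: 30.0
at [ 633.3 -135.2   47.8] grip ang 75.5 t 24.6 j1,j6 [-17. -93.] | yaw 0.000 rad then dx 0.02 dy -0.01 dz -0.02 cm dist 0.0 op 67.8 F 30.0 wf [-2.3  1.8  5.4]
```

```bash
python3 -m jog '[{"dx":0,"dy":0,"dz":0,"yaw":0},{"dx":0,"dy":0,"dz":0,"yaw":0},{"dx":0,"dy":0,"dz":0,"yaw":0},{"dx":0,"dy":0,"dz":-1.5,"yaw":0},{"dx":0,"dy":0,"dz":-4,"yaw":0},{"dx":0,"dy":0,"dz":-4,"yaw":0.17},{"dx":0,"dy":0,"dz":0,"yaw":0.17},{"dx":0,"dy":0,"dz":0,"yaw":0.17},{"dx":0,"dy":0,"dz":0,"yaw":0.17},{"dx":0,"dy":0,"dz":0,"yaw":0.1}]' 1
python3 -c "
from h import *
go(430.5,105.7,28,30.8)"
```

```text
t: 25.85
position: [0.6335, -0.1355, 0.1435]
eef_rot: [3.14, 0.001, 2.105]
wrist_force: [-1.0, 0.4, -0.8]
opening: 0.0938
finger_force: 0.0
at [ 633.5 -135.5  143.5] grip ang 30.6 t 25.9 j1,j6 [-17. -48.] | yaw -0.003 rad then dx 31.11 dy -5.09 dz 11.55 cm dist 31.5 op 93.8 F 0.0 wf [-1.   0.4 -0.8]
```

```bash
python3 -m jog '[{"dx":3,"dy":-0.5,"dz":0,"yaw":0},{"dx":5,"dy":-0.8,"dz":0,"yaw":0},{"dx":5,"dy":-0.8,"dz":0,"yaw":0},{"dx":5,"dy":-0.8,"dz":0,"yaw":0},{"dx":5,"dy":-0.8,"dz":0,"yaw":0},{"dx":5,"dy":-0.8,"dz":0,"yaw":0},{"dx":3,"dy":-0.5,"dz":0,"yaw":0},{"dx":0,"dy":0,"dz":4,"yaw":0},{"dx":0,"dy":0,"dz":0,"yaw":0},{"dx":0,"dy":0,"dz":0,"yaw":0}]'
python3 -c "
from h import *
go(430.5,105.7,28,30.8)
s=snap('top','c3.png');p=s['pixels'];lab=cv2.cvtColor(p,cv2.COLOR_BGR2LAB).astype(int);hsv=cv2.cvtColor(p,cv2.COLOR_BGR2HSV)
m=cv2.morphologyEx(roi(lab[...,2]<127,370,125,465,225).astype(np.uint8),cv2.MORPH_CLOSE,np.ones((5,5)))
print('board',rect(s,big(m),.063))
tt=big(roi(hsv[...,1]<80,365,125,470,225));print('plate',rect(s,tt,.045))
"
```

```text
t: 27.1
position: [0.4322, 0.1051, 0.1037]
eef_rot: [3.14, 0.001, 2.108]
wrist_force: [0.0, -0.4, 0.2]
opening: 0.0939
finger_force: 0.0
at [432.2 105.1 103.7] grip ang 30.8 t 27.1 j1,j6 [  6. -24.] | yaw 0.000 rad then dx 0.14 dy -0.12 dz 7.57 cm dist 0.2 op 93.9 F 0.0 wf [ 0.  -0.4  0.2]
board [ 633.8 -136.3   99.2   66.6  -14.5]
plate [ 634.2 -135.6  151.6  149.3   89.4]
```

View pics/c3.png

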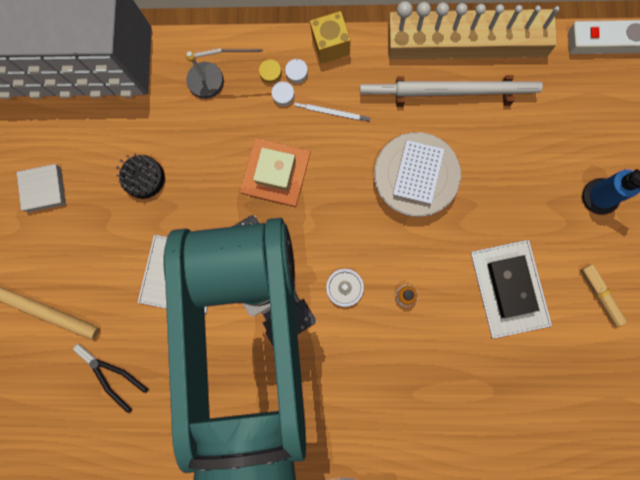

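The board sits centred on the turntable at (419,173), within 1 mm of the axis. Next I'll pick up the tripod.

```bash
python3 -m jog '[{"dx":0.1,"dy":-0.1,"dz":2,"yaw":0},{"dx":0,"dy":0,"dz":2.5,"yaw":0},{"dx":0,"dy":0,"dz":2,"yaw":0},{"dx":0,"dy":0,"dz":1.1,"yaw":0},{"dx":0,"dy":0,"dz":0,"yaw":0},{"dx":0,"dy":0,"dz":0,"yaw":0}]'
python3 -m jog '[{"dx":0,"dy":0,"dz":0,"yaw":0},{"dx":0,"dy":0,"dz":0,"yaw":0},{"dx":0,"dy":0,"dz":0,"yaw":0},{"dx":0,"dy":0,"dz":0,"yaw":0},{"dx":0,"dy":0,"dz":0,"yaw":0},{"dx":0,"dy":0,"dz":0,"yaw":0}]' 0 12
python3 -c "
from h import *
go(634,-136,91,30.8)"
```

```text
t: 27.9
position: [0.431, 0.1056, 0.0273]
eef_rot: [3.14, 0.001, 2.109]
wrist_force: [0.3, -0.6, -0.2]
opening: 0.0938
finger_force: 0.0
t: 28.65
position: [0.4299, 0.1056, 0.0261]
eef_rot: [-3.142, -0.0, 2.109]
wrist_force: [-0.5, -0.6, 0.1]
opening: 0.0534
finger_force: 12.0
at [429.9 105.6  26.1] grip ang 30.8 t 28.6 j1,j6 [  6. -24.] | yaw 0.001 rad then dx -31.20 dy 5.16 dz -6.49 cm dist 31.6 op 53.4 F 12.0 wf [-0.5 -0.6  0.1]
```

```bash
python3 -m jog '[{"dx":0,"dy":0,"dz":-1,"yaw":0},{"dx":0,"dy":0,"dz":-3,"yaw":0},{"dx":0,"dy":0,"dz":-4,"yaw":0},{"dx":0,"dy":0,"dz":-3,"yaw":0},{"dx":-2,"dy":0.3,"dz":0,"yaw":0},{"dx":-4,"dy":0.7,"dz":0,"yaw":0},{"dx":-4,"dy":0.7,"dz":0,"yaw":0},{"dx":-4,"dy":0.7,"dz":0,"yaw":0},{"dx":-4,"dy":0.7,"dz":0,"yaw":0},{"dx":-4,"dy":0.7,"dz":0,"yaw":0}]'
python3 -m jog '[{"dx":-4,"dy":0.6,"dz":0,"yaw":0},{"dx":-3,"dy":0.5,"dz":0,"yaw":0},{"dx":-2,"dy":0.3,"dz":0,"yaw":0},{"dx":0,"dy":0,"dz":0,"yaw":0},{"dx":0,"dy":0,"dz":2,"yaw":0},{"dx":0,"dy":0,"dz":0,"yaw":0},{"dx":0,"dy":0,"dz":0,"yaw":0}]'
python3 -c "
from h import *
go(634,-136,89.8,30.8)
s=snap('scene','c4.png');p=s['pixels'];cv2.imwrite('pics/c4c.png',cv2.resize(p[150:370,170:400],None,fx=2.5,fy=2.5))"
```

```text
t: 29.9
position: [0.5762, -0.0649, 0.1365]
eef_rot: [3.141, -0.0, 2.109]
wrist_force: [0.4, 1.6, -0.3]
opening: 0.0531
finger_force: 12.0
t: 30.78
position: [0.6328, -0.1332, 0.1156]
eef_rot: [-3.141, -0.001, 2.11]
wrist_force: [-0.0, -1.4, -0.9]
opening: 0.0535
finger_force: 12.0
at [ 632.8 -133.2  115.6] grip ang 30.9 t 30.8 j1,j6 [-17. -48.] | yaw 0.001 rad then dx -0.30 dy -0.04 dz 2.58 cm dist 0.3 op 53.5 F 12.0 wf [-0.  -1.4 -0.9]
```

View pics/c4c.png

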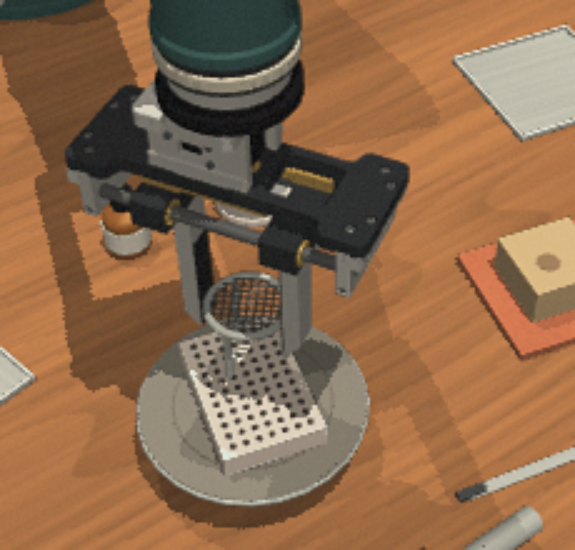

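The tripod hangs level: the ring ellipse is 85 by 65 px, ratio about 0.77 as expected for this view. It is over the middle of the board, so I'm lowering it.

```bash
python3 -m jog '[{"dx":-0.3,"dy":0,"dz":0.8,"yaw":0},{"dx":0,"dy":0,"dz":0.8,"yaw":0},{"dx":0,"dy":0,"dz":0.5,"yaw":0},{"dx":0,"dy":0,"dz":0.2,"yaw":0},{"dx":0,"dy":0,"dz":0,"yaw":0},{"dx":0,"dy":0,"dz":0,"yaw":0}]'
python3 -c "
from h import *
go(634,-136,89.8,30.8)"
```

```text
t: 31.58
position: [0.6352, -0.1366, 0.0934]
eef_rot: [3.141, 0.0, 2.109]
wrist_force: [-0.2, -0.1, -1.0]
opening: 0.0537
finger_force: 12.0
at [ 635.2 -136.6   93.4] grip ang 30.8 t 31.6 j1,j6 [-17. -48.] | yaw 0.000 rad then dx 0.11 dy -0.07 dz 0.36 cm dist 0.1 op 53.7 F 12.0 wf [-0.2 -0.1 -1. ]
```

```bash
python3 -m jog '[{"dx":0.1,"dy":-0.1,"dz":0.2,"yaw":0},{"dx":0,"dy":0,"dz":0.1,"yaw":0},{"dx":0,"dy":0,"dz":0,"yaw":0},{"dx":0,"dy":0,"dz":0,"yaw":0}]'
python3 -m jog '[{"dx":0,"dy":0,"dz":0.1,"yaw":0},{"dx":0,"dy":0,"dz":0,"yaw":0},{"dx":0,"dy":0,"dz":0,"yaw":0}]'
python3 -c "
from h import *
go(634,-136,89.5,30.8)"
```

```text
t: 32.08
position: [0.6337, -0.1362, 0.0901]
eef_rot: [3.141, 0.0, 2.109]
wrist_force: [-0.0, -0.0, -1.0]
opening: 0.0531
finger_force: 12.0
t: 32.45
position: [0.6338, -0.1362, 0.0893]
eef_rot: [3.141, 0.0, 2.109]
wrist_force: [0.1, 0.0, -1.6]
opening: 0.0534
finger_force: 12.0
at [ 633.8 -136.2   89.3] grip ang 30.8 t 32.5 j1,j6 [-17. -48.] | yaw 0.000 rad then dx 0.01 dy 0.03 dz -0.02 cm dist 0.0 op 53.4 F 12.0 wf [ 0.1  0.  -1.6]
```

```bash
python3 -m jog '[{"dx":0,"dy":0,"dz":0.05,"yaw":0},{"dx":0,"dy":0,"dz":0,"yaw":0},{"dx":0,"dy":0,"dz":0,"yaw":0}]'
python3 -m jog '[{"dx":0,"dy":0,"dz":0.05,"yaw":0},{"dx":0,"dy":0,"dz":0,"yaw":0},{"dx":0,"dy":0,"dz":0,"yaw":0}]'
```

```text
t: 32.83
position: [0.6338, -0.1363, 0.0891]
eef_rot: [3.141, 0.001, 2.109]
wrist_force: [-0.6, 1.0, 2.3]
opening: 0.0535
finger_force: 12.0
t: 33.2
position: [0.6339, -0.1364, 0.0888]
eef_rot: [3.141, 0.001, 2.109]
wrist_force: [-0.9, 0.0, 6.1]
opening: 0.0534
finger_force: 12.0
```

```bash
python3 -m jog '[{"dx":0,"dy":0,"dz":0,"yaw":0},{"dx":0,"dy":0,"dz":0,"yaw":0},{"dx":0,"dy":0,"dz":0,"yaw":0},{"dx":0,"dy":0,"dz":0,"yaw":0},{"dx":0,"dy":0,"dz":-1,"yaw":0},{"dx":0,"dy":0,"dz":-3,"yaw":0},{"dx":0,"dy":0,"dz":-4,"yaw":0},{"dx":0,"dy":0,"dz":-1,"yaw":0}]' 1 25
python3 -c "
from h import *
go(648.7,119.3,20.6,-13.5)"
```

```text
t: 34.2
position: [0.6354, -0.1367, 0.1828]
eef_rot: [3.136, 0.006, 2.109]
wrist_force: [0.4, 0.8, 0.3]
opening: 0.094
finger_force: 0.0
at [ 635.4 -136.7  182.8] grip ang 30.8 t 34.2 j1,j6 [-17. -48.] | yaw 0.774 rad then dx 25.21 dy -4.68 dz 16.22 cm dist 25.6 op 94.0 F 0.0 wf [0.4 0.8 0.3]
```

```bash
python3 -m jog '[{"dx":0,"dy":0,"dz":0,"yaw":0.17},{"dx":0,"dy":0,"dz":0,"yaw":0.17},{"dx":0,"dy":0,"dz":0,"yaw":0.17},{"dx":0,"dy":0,"dz":0,"yaw":0.17},{"dx":0,"dy":0,"dz":0,"yaw":0.094},{"dx":5,"dy":-1,"dz":0,"yaw":0},{"dx":5,"dy":-1,"dz":0,"yaw":0},{"dx":5,"dy":-1,"dz":0,"yaw":0},{"dx":5,"dy":-1,"dz":0,"yaw":0},{"dx":5,"dy":-0.7,"dz":2,"yaw":0}]'
python3 -m jog '[{"dx":0,"dy":0,"dz":5,"yaw":0},{"dx":0,"dy":0,"dz":2,"yaw":0},{"dx":0,"dy":0,"dz":0,"yaw":0},{"dx":0,"dy":0,"dz":0,"yaw":0}]'
python3 -c "
from h import *
go(648.7,119.3,20.6,-13.5)
s=snap('top','c5.png');s2=snap('scene')
a=cv2.resize(s['pixels'][120:230,365:475],(390,390));b=cv2.resize(s2['pixels'][240:360,215:335],(390,390));cv2.imwrite('pics/c5c.png',np.hstack([a,b]))"
```

```text
t: 35.45
position: [0.6471, 0.1196, 0.1592]
eef_rot: [3.138, -0.001, 1.335]
wrist_force: [0.4, -0.1, -0.7]
opening: 0.0939
finger_force: 0.0
t: 35.95
position: [0.6476, 0.1171, 0.0901]
eef_rot: [3.139, -0.001, 1.334]
wrist_force: [0.7, 0.2, 0.9]
opening: 0.0939
finger_force: 0.0
at [647.6 117.1  90.1] grip ang -13.6 t 36.0 j1,j6 [ 5. 19.] | yaw -0.002 rad then dx 0.24 dy 0.05 dz 6.95 cm dist 0.2 op 93.9 F 0.0 wf [0.7 0.2 0.9]
```

View pics/c5c.png

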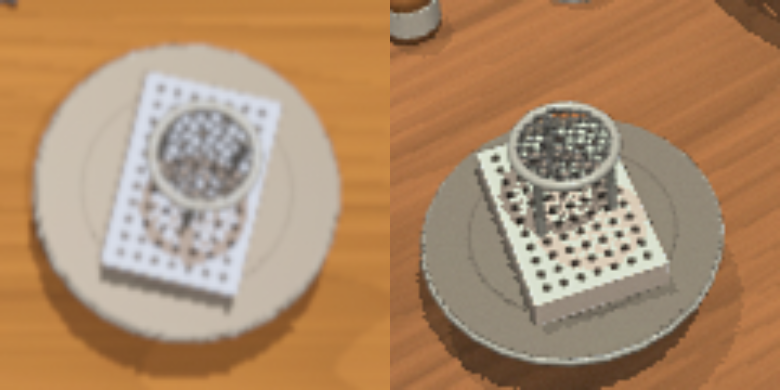

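The tripod stands upright in the middle of the board in both views. Next I'll grasp the firebrick.

```bash
python3 -m jog '[{"dx":0.2,"dy":0,"dz":3,"yaw":0},{"dx":0,"dy":0,"dz":2.5,"yaw":0},{"dx":0,"dy":0,"dz":1.4,"yaw":0},{"dx":0,"dy":0,"dz":0,"yaw":0},{"dx":0,"dy":0,"dz":0,"yaw":0}]'
python3 -m jog '[{"dx":0,"dy":0,"dz":0,"yaw":0},{"dx":0,"dy":0,"dz":0,"yaw":0},{"dx":0,"dy":0,"dz":0,"yaw":0},{"dx":0,"dy":0,"dz":0,"yaw":0},{"dx":0,"dy":0,"dz":0,"yaw":0},{"dx":0,"dy":0,"dz":0,"yaw":0}]' 0 25
python3 -c "
from h import *
go(459.4,294.2,15,-11.1)"
```

```text
t: 36.67
position: [0.648, 0.1198, 0.0208]
eef_rot: [3.139, -0.001, 1.335]
wrist_force: [-0.4, -0.0, 0.7]
opening: 0.0943
finger_force: 0.0
t: 37.42
position: [0.6472, 0.1198, 0.0194]
eef_rot: [3.141, -0.0, 1.335]
wrist_force: [-0.0, -0.2, 1.8]
opening: 0.0619
finger_force: 25.0
at [647.2 119.8  19.4] grip ang -13.5 t 37.4 j1,j6 [ 6. 19.] | yaw -0.042 rad then dx 13.50 dy -21.78 dz 0.44 cm dist 25.6 op 61.9 F 25.0 wf [-0.  -0.2  1.8]
```

```bash
python3 -m jog '[{"dx":0,"dy":0,"dz":-2,"yaw":-0.042},{"dx":0,"dy":0,"dz":-4,"yaw":0},{"dx":0,"dy":0,"dz":-2,"yaw":0},{"dx":1.5,"dy":-2.8,"dz":0,"yaw":0},{"dx":3,"dy":-5,"dz":0,"yaw":0},{"dx":3,"dy":-5,"dz":0,"yaw":0},{"dx":3,"dy":-5,"dz":0,"yaw":0},{"dx":3,"dy":-4,"dz":0,"yaw":0},{"dx":0,"dy":0,"dz":4,"yaw":0},{"dx":0,"dy":0,"dz":0,"yaw":0}]'
python3 -m jog '[{"dx":0,"dy":0,"dz":0,"yaw":0},{"dx":0,"dy":0,"dz":0,"yaw":0}]'
python3 -c "
from h import *
go(459.4,294.2,13.6,-11.1)"
```

```text
t: 38.67
position: [0.4554, 0.2932, 0.0553]
eef_rot: [-3.135, 0.006, 1.378]
wrist_force: [0.1, 0.1, -1.7]
opening: 0.0616
finger_force: 25.0
t: 38.92
position: [0.4604, 0.2943, 0.0607]
eef_rot: [3.139, -0.002, 1.376]
wrist_force: [1.2, 0.2, -0.8]
opening: 0.0619
finger_force: 25.0
at [460.4 294.3  60.7] grip ang -11.2 t 38.9 j1,j6 [27. 38.] | yaw -0.001 rad then dx -0.03 dy -0.10 dz 4.71 cm dist 0.1 op 61.9 F 25.0 wf [ 1.2  0.2 -0.8]
```

```bash
python3 -m jog '[{"dx":0,"dy":0,"dz":1.5,"yaw":0},{"dx":0,"dy":0,"dz":1.5,"yaw":0},{"dx":0,"dy":0,"dz":1,"yaw":0},{"dx":0,"dy":0,"dz":0.3,"yaw":0},{"dx":0,"dy":0,"dz":0,"yaw":0},{"dx":0,"dy":0,"dz":0,"yaw":0}]'
python3 -m jog '[{"dx":0,"dy":0,"dz":0.2,"yaw":0},{"dx":0,"dy":0,"dz":0.1,"yaw":0},{"dx":0,"dy":0,"dz":0,"yaw":0},{"dx":0,"dy":0,"dz":0,"yaw":0}]'
```

```text
t: 39.67
position: [0.4594, 0.2945, 0.0166]
eef_rot: [3.141, -0.001, 1.377]
wrist_force: [0.5, 0.6, -1.0]
opening: 0.0621
finger_force: 25.0
t: 40.17
position: [0.4591, 0.2944, 0.0133]
eef_rot: [3.141, -0.0, 1.377]
wrist_force: [-0.4, 0.2, -0.2]
opening: 0.0619
finger_force: 25.0
```

```bash
python3 -m jog '[{"dx":0,"dy":0,"dz":0.08,"yaw":0},{"dx":0,"dy":0,"dz":0,"yaw":0},{"dx":0,"dy":0,"dz":0,"yaw":0}]'
```

```text
t: 40.55
position: [0.4591, 0.2944, 0.0133]
eef_rot: [3.141, -0.0, 1.377]
wrist_force: [-1.5, -0.2, 5.4]
opening: 0.0618
finger_force: 25.0
```

```bash
python3 -m jog '[{"dx":0,"dy":0,"dz":0,"yaw":0},{"dx":0,"dy":0,"dz":0,"yaw":0},{"dx":0,"dy":0,"dz":0,"yaw":0},{"dx":0,"dy":0,"dz":-2,"yaw":0},{"dx":0,"dy":0,"dz":-4,"yaw":0},{"dx":0,"dy":0,"dz":-5,"yaw":0},{"dx":0,"dy":0,"dz":-4,"yaw":0},{"dx":3,"dy":-5,"dz":-2,"yaw":0},{"dx":5,"dy":-5,"dz":0,"yaw":0},{"dx":5,"dy":-5,"dz":0,"yaw":0}]' 1
python3 -m jog '[{"dx":5,"dy":-3,"dz":0,"yaw":0},{"dx":0,"dy":0,"dz":0,"yaw":0},{"dx":0,"dy":0,"dz":0,"yaw":0},{"dx":0,"dy":0,"dz":0,"yaw":0}]'
python3 - <<'E'
from h import *
s=snap('top','e1.png');p=s['pixels'];lab=cv2.cvtColor(p,cv2.COLOR_BGR2LAB).astype(int);hsv=cv2.cvtColor(p,cv2.COLOR_BGR2HSV).astype(int)
df=np.abs(lab[...,1:]-[123,152]).max(2)
print('fb',rect(s,big(roi((df<12)&(hsv[...,2]>150),145,240,215,310)),.034))
m=roi(lab[...,2]<127,370,125,465,225).astype(np.uint8)
print('board',rect(s,big(cv2.morphologyEx(m,cv2.MORPH_CLOSE,np.ones((5,5)))),.063))
g=cv2.medianBlur(cv2.resize(cv2.cvtColor(p[120:230,365:475],cv2.COLOR_BGR2GRAY),None,fx=4,fy=4,interpolation=cv2.INTER_CUBIC),5)
c=cv2.HoughCircles(g,cv2.HOUGH_GRADIENT,1,30,param1=100,param2=25,minRadius=52,maxRadius=80)
if c is not None:
    for k in c[0][:4]: print('ring',k, ray(s,(k[0]/4+365-.375,k[1]/4+120-.375),.113)*1000, 'r mm',k[2]/4*(1.022-.113)/565*1000)
print('dish',rect(s,big(roi(hsv[...,1]<70,320,262,370,312)),.02))
print(r.get_state()['t'])
snap('scene','e2.png')
E
```

```text
t: 41.8
position: [0.3453, 0.4384, 0.1829]
eef_rot: [3.141, -0.001, 1.376]
wrist_force: [0.7, 0.1, -0.2]
opening: 0.0939
finger_force: 0.0
t: 42.3
position: [0.3271, 0.4908, 0.1824]
eef_rot: [3.141, 0.0, 1.375]
wrist_force: [0.3, -0.7, 0.4]
opening: 0.0941
finger_force: 0.0
fb [460.2 295.1  62.1  61.4 -11.3]
board [ 633.7 -136.3   99.1   66.6  -14.5]
ring [229.5 173.5  52.7] [[ 633.98999669 -135.87104437]] r mm 21.196592
dish [434.8  -6.8  65.   64.9 -45.3]
42.35
```

View pics/e1.png

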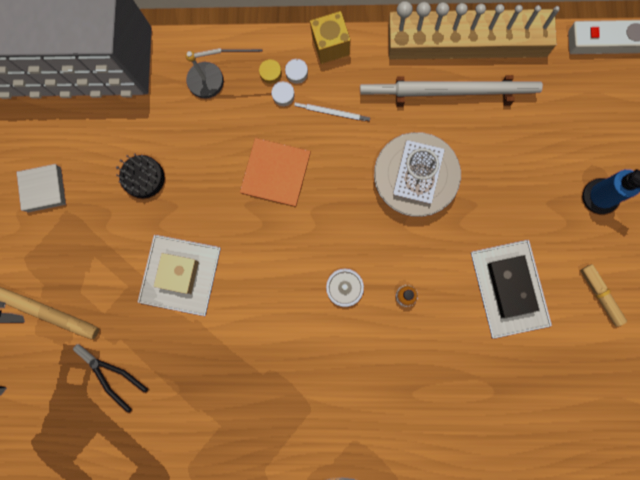

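View pics/e2.png

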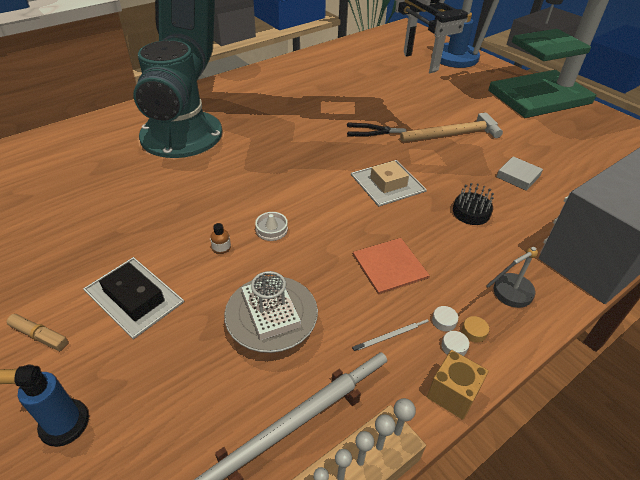

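In both views everything is in place:
- **Firebrick:** in the square tray, top view (177,273).
- **Charcoal:** in the long tray, (513,287).
- **Board and tripod:** centred on the turntable, (420,165), with the ring within 1 mm of the axis.
- **Dish and bottle:** where they started.

The gripper is clear, so I'm handing the job in.

```bash
python3 -c "
from rig import r
print(r.finish_job())"
```

```text
the job is handed in; nothing more can be done
None
```

The job is handed in at about 42 s: the honeycomb board is centred on the turntable with the tripod upright in its middle, the charcoal block and firebrick lie flat in their trays, and the flux dish and amber bottle were left where they stood.

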